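# Shift the dish shaker into third gear

## Robot

A 6-joint arm with a two-finger parallel gripper is mounted at the origin on the work surface. World frame = base frame: x ahead of the robot, y to its left, z up, the work surface at z = 0. Lengths are in mm, angles in degrees, forces in N, time in s.
With the tool pointing down it reaches from about 325 to 925 mm from the base axis. Payload 3.1 kg.
Tool frame: the origin (TCP) lies at the very end of the fingers, on their centre line; the grasp point (between the pads) lies grasp_offset behind it (grasp_offset is the distance from the TCP to the grasp point, in mm); z points along the fingers, y is the line along which they close (so a half turn about z gives the same grasp; the last joint's range is limited). The gripper opens to 85 mm and grips with 20 to 120 N. Pads are 22 mm wide; open, the fingers measure 114 mm over their backs; the gripper's body (76 mm by 85 mm) begins 54 mm behind the grasp point. The pads swing forward as they close: fully open they stand 13 mm farther back than shut.
Start: joints at [57.284, 12.427, 92.441, -0, 75.132, -6.429], TCP at [276.78, 560.386, 231.3] pointing down, gripper open.
Joint ranges: [-157.48, 157.48], [-44.54, 120.13], [17.64, 146.25], [-64.5, 244.5], [7.68, 150.69], [-147.95, 147.95]. Speed limits (degrees/s): [159.86, 159.86, 180, 180, 180, 180].

## Interface

Orientations are given as [roll, pitch, yaw] about the fixed x, y, z axes, in that order (R = Rz(yaw) Ry(pitch) Rx(roll)).
In Python, from station import * gives the robot as it stands. Calls block until the motion is done:
- goto(position, orientation): joint-space move of the TCP to a pose.
- move_l(position, attitude=None, speed=150): straight line of the TCP; attitude=None keeps the orientation; speed is the mean speed in mm/s.
- move_j(angles): joint-space move.
- grip(opening, squeeze=None): finger opening in mm; squeeze is the grip in N (None keeps the last); returns when the fingers have stopped.
- wait(seconds).
- solve_ik(position, orientation): joint angles nearest the present ones, or None.
- get_obs(): the state.
- get_image(name): name is "scene" or "side" or "wrist"; returns the picture (420x560x3 uint8, red, green, blue); there is no depth.
- get_calibration(name): a dict with "fx", "fy", "cx", "cy" (pixels), "R" (3x3) and "t" (3): a world point X has camera coordinates R X + t; the wrist camera has in their place "mount" (4x4, takes a point from camera to tool coordinates, whose origin is the TCP and whose axes are the flange's). Camera axes: x right, y down, z forward; pixel columns grow to the right and rows downward; lengths in mm; the calibration is good to about 2 mm. A picture is of the moment at which its call begins: read the wrist's pose just before it. get_calibration takes no time and is no camera call.
A pose or a line that the arm cannot do raises Unreachable and nothing moves.
- sign_off(): hands the job in; it is judged then, once.
Trained networks look in the newest picture that a camera, given by its name, has taken for a name from the list of things; names that differ only in an ending like _2 or _b are one class to them, and where a whole thing is asked for, a point or a joint stands for the part that bears it (a point fixed in the world has none). Each returns a list of dicts, best first, with "score" (0 to 1); they miss things now and then, are a little off and sometimes report something else, mostly with a low value. They report only what shows in the picture. A call takes as long as a camera call.
- spot_in(name, camera): "extent" ([centre column, centre row, width, height] in pixels, round what is visible of it).
- regions_of(name, camera): "region" (420x560 bool, what is visible of it) and "extent" ([centre column, centre row, width, height] in pixels, round what is visible of it).
The state is a dict: "t": time; "joint_pos": joint angles; "qvel": joint speeds; "effort": joint torques, N m; "tcp_pos": TCP position; "ee_rot": TCP orientation; "wrist_force": force on the tool from outside, world axes, zero at the start; "moment": the same for the moment, N m; "grip_width": finger opening in mm; "grip_force": force on a finger pad.
Only numpy, scipy, OpenCV 4.12 (cv2) and the standard library are available. Lean on these libraries where they do the work, as an engineer would, in place of code of your own. Each camera call takes 0.05 s, during which the arm holds its last target. There are 200 camera calls.

## Task

The stopped dish shaker has its gear lever somewhere in the left-hand slot of the H-gate: push the red-knobbed lever into third, that is, to the neutral channel in the middle, across it to the right-hand slot, then forward (away from you) fully home at the far end, and leave it there. Push it with the outside of the fingers only, never taking it between them, and do not press the start or stop button or disturb the dishes and other things about.

Things in the scene. Friction and masses are not known exactly. Their poses are not given: they have to be found in the camera images.
- shaker: geared dish shaker, fixed: white box 380 mm (x) by 320 mm (y); control deck 108 mm above the bench at the front (x below -30 mm), behind it an aluminium platform with a black mat, 128 mm above the bench, with a 4 mm lip. Origin: centre of its underside; x points straight back from the operator (away from the robot, up to 0.3 rad off), y to the operator's left, z up.
- gate_center (a point): centre of the H-gate, on the face of its steel plate (110 mm x by 90 mm y, 117 mm above the bench, left half of the deck). Axes as the shaker's. Two slots run front to back 11.5 mm left and right of it, 13 mm wide, ending 32 mm before and behind it; a 20 mm wide neutral channel joins them across the middle. The plate really stops the lever's 10 mm shaft.
- third_end (a point): far end of the right-hand slot, where the shaft's axis stands at the plate's face with the lever in third: gate frame (27, -11.5, 0) mm. Small black dots mark the slots in the usual pattern: one dot left far (first), two left near (second), three right far (third), four right near (fourth). Left, right, near and far are as seen from the robot's side.
- lever_knob (a point): centre of the lever's red pear-shaped knob, on the lever's axis; z points up along the lever. 33 mm across at its widest (2 mm below to 8 mm above this point), 24 mm across 20 mm below it; top 20 mm above, underside 27 mm below; then the bare 10 mm shaft. 190 mm from the lever's pivot, which lies 102 mm straight below gate_center; 205 mm above the bench when upright.
- gear_fore (a joint): front-to-back tilt of the lever, rad: 0 = upright, positive = away from the operator (shaker +x). About 0.265 at the far ends (first, third), -0.265 at the near ends; sides can be changed between about -0.04 and 0.04. Starts anywhere along the left-hand slot; about 2 N at the knob moves it and it stays where it is left, no spring.
- gear_cross (a joint): sideways tilt of the lever, rad: 0 = middle, positive = to the operator's right (shaker -y). About -0.12 in the left-hand slot (start), 0.12 in the right-hand one, 0.015 of play; stays where it is left, about 2 N moves it. With tilts c (this) and f (gear_fore) the knob is 190 mm x (sin f, -cos f sin c, cos f cos c) from the pivot, in the shaker's axes.
- start_button (a joint): travel of the green START push button on the right of the deck, 0 = up, 0.006 m = fully pressed (5 N); not to be pressed.
- start_button_top (a point): top centre of the green START button, 22 mm across, 126 mm above the bench (shaker frame -150, -60, 126 mm).
- stop_button (a joint): travel of the red STOP push button on the right of the deck, 0 = up, 0.006 m = fully pressed (5 N); not to be pressed.
- stop_button_top (a point): top centre of the red STOP button, 22 mm across, 126 mm above the bench (shaker frame -150, -110, 126 mm).
- dish_a: clear lidded Petri dish with olive contents, 60 mm across, 15 mm high, loose on the shaker's platform; origin at the centre of its underside.
- dish_b: clear lidded Petri dish with purple-brown contents, 60 mm across, 15 mm high, loose on the shaker's platform; origin at the centre of its underside.
- dish_c: clear lidded Petri dish with tan contents, 60 mm across, 15 mm high, loose on the shaker's platform; origin at the centre of its underside.
- stain_jar: amber glass jar with black cap, 44 mm across, 55 mm high, loose on the shaker's platform; origin at the centre of its underside.
- reagent_bottle: clear glass bottle with blue cap, 64 mm across, 150 mm high, standing on the bench to the right of the shaker; origin at the centre of its underside.
- tube_rack: orange tube rack with capped tubes, 90 mm by 180 mm, 73 mm high, on the bench to the left of the shaker; origin at the centre of its underside.
- marker_pen: white and blue marker pen, 125 mm long, 15 mm thick, lying front to back on the deck of the shaker, just left of the gate plate; origin near its middle on its underside, x to its cap.

How it is judged:
By the outcome, as a careful person would: the job done as asked, in the order asked, and still so for the second after the job is handed in, with the robot touching nothing.
It also fails if it takes over 51 s, if anything falls off the work surface, if the arm or the gripper's body presses on something with over 40 N, if the wrist force passes 120 N, or if a joint passes its speed limit or range.

## Working session

There is one attempt and no reset: what is moved stays moved. The work goes in short steps, each a Python script; the robot and the scene stay as the last script left them, time stands still between calls to the robot, and variables do not carry over. Pictures are saved under pics/ and viewed, at most 10 in all, crops included, and the job is handed in when it is done.

```bash
mkdir -p pics
python3 - <<'E'
from station import *
import cv2,numpy as np
for c in ["scene","side"]:
    im=get_image(c); cv2.imwrite(f"pics/{c}0.png",im[:,:,::-1])
    k=get_calibration(c); print(c,{a:np.round(b,4).tolist() for a,b in k.items()})
    for n in ["lever_knob","start_button_top","stop_button_top","shaker","marker_pen","gate_center","stain_jar","reagent_bottle","tube_rack"]:
        try: print(n,[(round(d["score"],2),np.round(d["extent"],1).tolist()) for d in spot_in(n,c)[:2]])
        except Exception as e: print(n,e)
o=get_obs();print(o["t"],o["tcp_pos"],o["ee_rot"],o["grip_width"])
E
```

```text
scene {'fx': 472.3889, 'fy': 472.3889, 'cx': 279.132, 'cy': 213.1676, 'R': [[-0.8401, 0.5423, -0.0052], [0.4471, 0.6871, -0.5728], [-0.3071, -0.4835, -0.8197]], 't': [546.5875, -215.4303, 1599.3217]}
lever_knob [(0.57, [325.5, 220.0, 12.4, 21.6]), (0.43, [288.5, 246.7, 179.3, 160.7])]
start_button_top [(0.43, [319.4, 188.8, 4.1, 3.3])]
stop_button_top [(0.37, [305.5, 176.8, 6.4, 7.0])]
shaker [(0.31, [285.8, 247.9, 179.3, 164.0]), (0.21, [298.8, 256.6, 23.0, 23.3])]
marker_pen [(0.7, [349.5, 242.7, 40.8, 23.0])]
gate_center [(0.69, [288.3, 247.6, 178.4, 160.9]), (0.27, [325.7, 221.8, 16.2, 21.6])]
stain_jar [(0.86, [256.1, 262.3, 21.3, 28.4]), (0.53, [396.2, 363.1, 75.1, 82.2])]
reagent_bottle [(0.74, [228.6, 122.1, 20.8, 41.5])]
tube_rack [(0.76, [395.2, 362.5, 74.8, 85.4]), (0.16, [241.1, 235.6, 24.2, 22.7])]
side {'fx': 450.6187, 'fy': 450.6187, 'cx': 268.5075, 'cy': 214.685, 'R': [[-0.998, -0.0613, 0.0143], [-0.0494, 0.622, -0.7815], [0.0391, -0.7806, -0.6238]], 't': [639.6382, 117.5015, 1336.1171]}
lever_knob [(0.67, [207.7, 224.2, 19.4, 26.5]), (0.46, [288.8, 225.4, 12.9, 25.6])]
start_button_top [(0.6, [288.3, 223.3, 12.4, 31.2]), (0.45, [314.5, 207.4, 5.0, 2.4])]
stop_button_top []
shaker [(0.9, [259.4, 239.3, 150.2, 105.6]), (0.51, [305.8, 258.1, 46.4, 10.5])]
marker_pen [(0.58, [304.6, 255.8, 48.8, 11.3])]
gate_center [(0.85, [256.9, 238.5, 149.2, 109.7])]
stain_jar [(0.57, [208.5, 223.2, 18.4, 27.6])]
reagent_bottle [(0.96, [294.9, 149.8, 13.9, 42.2])]
tube_rack [(0.92, [265.6, 376.8, 54.8, 82.5]), (0.49, [218.3, 206.7, 23.7, 18.0])]
1.0 [276.77928248 560.38328339 231.3112029 ] [-1.79999574e+02  7.95596811e-05  1.53711944e+02] 85.41721867955071
```

Run:
```python
import cv2,numpy as np
a=cv2.imread("pics/scene0.png")[150:350,180:400];b=cv2.imread("pics/side0.png")[170:310,170:370]
a=cv2.resize(a,(440,400),interpolation=cv2.INTER_CUBIC);b=cv2.resize(b,(360,252),interpolation=cv2.INTER_CUBIC)
c=np.zeros((400,800,3),np.uint8);c[:,:440]=a;c[:252,440:]=b
cv2.imwrite("pics/both.png",c)
from station import *
k=get_calibration("wrist");print({a:np.round(b,4).tolist() for a,b in k.items()})
```

```text
{'fx': 311.4125, 'fy': 311.4125, 'cx': 281.3522, 'cy': 206.0304, 'mount': [[0.0004, -0.9611, -0.2763, 70.6208], [1.0, 0.0005, -0.0004, -0.9133], [0.0005, -0.2763, 0.9611, -142.6065], [0.0, 0.0, 0.0, 1.0]]}
```

View pics/both.png

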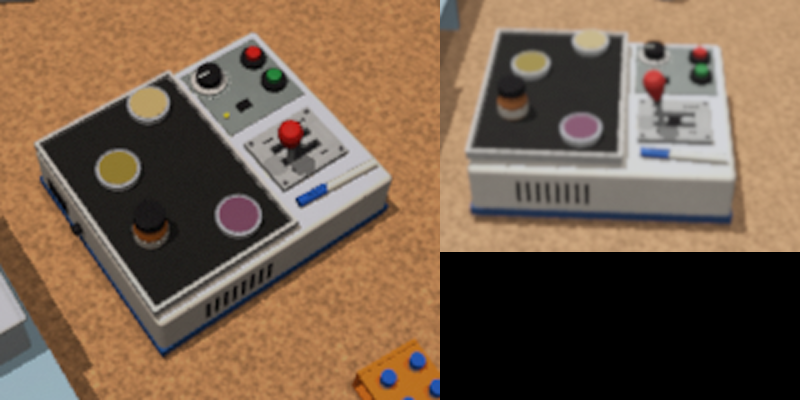

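```bash
cat > h.py <<'E'
from station import *
import cv2,numpy as np
from scipy.optimize import least_squares
from scipy.spatial.transform import Rotation as Ro
def fixedcam(c):
    k=get_calibration(c); return k,np.array(k["R"]),np.array(k["t"])
def wristcam(o):
    k=get_calibration("wrist"); T=np.eye(4); T[:3,:3]=Ro.from_euler("xyz",o["ee_rot"],degrees=True).as_matrix(); T[:3,3]=o["tcp_pos"]
    M=np.linalg.inv(T@np.array(k["mount"])); return k,M[:3,:3],M[:3,3]
def proj(cam,X):
    k,R,t=cam; P=np.atleast_2d(X)@R.T+t
    return np.c_[k["fx"]*P[:,0]/P[:,2]+k["cx"],k["fy"]*P[:,1]/P[:,2]+k["cy"]]
def onplane(cam,uv,z):
    k,R,t=cam; C=-R.T@t; d=R.T@np.array([(uv[0]-k["cx"])/k["fx"],(uv[1]-k["cy"])/k["fy"],1]); return C+d*(z-C[2])/d[2]
def S2W(p,X):  # shaker -> world
    c,s=np.cos(p[2]),np.sin(p[2]); X=np.atleast_2d(X).astype(float)
    return np.c_[p[0]+c*X[:,0]-s*X[:,1],p[1]+s*X[:,0]+c*X[:,1],X[:,2]]
def fit(obs,p0):
    f=lambda p:np.concatenate([(proj(cam,S2W(p,X))-uv).ravel() for cam,X,uv in obs])
    r=least_squares(f,p0,loss="soft_l1"); return r.x,f(r.x)
E
python3 - <<'E'
from h import *
X=np.array([[-150,-60,126],[-150,-110,126],[190,160,0],[-190,160,0]])
s=fixedcam("scene");d=fixedcam("side")
p,r=fit([(s,X,np.array([[317.5,188.3],[306.5,177],[261.5,326],[373.5,256]])),(d,X,np.array([[315.6,210],[314.4,200.3],[188.3,290],[332.8,291.1]]))],[550,150,0])
print(p,np.round(r,1))
# plate corners seen (z=117) -> shaker frame
for cam,uv in [(s,(325,210.5+7.5)),(d,(300,237))]:
    w=onplane(cam,uv,117); c,q=np.cos(p[2]),np.sin(p[2]); e=w[:2]-p[:2]; print("gate~",c*e[0]+q*e[1],-q*e[0]+c*e[1])
g=S2W(p,[-95,60,117])[0]; yaw=np.degrees(p[2])+180; yaw=(yaw+180)%360-180
pos=[g[0]+10,g[1],330]; print(g,yaw,solve_ik(pos,[180,0,yaw]),get_obs()["joint_pos"])
E
```

```text
[6.55304491e+02 4.35979979e+01 2.83793393e-02] [-0.3 -1.4  0.3 -1.2 -0.   3.  -1.8  1.1  0.5 -1.9  0.9 -2.5  0.9  1.6
 -1.3  5.5]
gate~ -106.84205426811741 33.593883245078885
gate~ -101.76112637262463 57.42686561400902
[558.64021217 100.87816259 117.        ] -178.3739836308793 [  3.0979168    3.00771887  92.40919612   0.          84.58308501
 -88.52809957] [ 5.72842775e+01  1.24266568e+01  9.24407587e+01 -1.31101942e-04
  7.51329986e+01 -6.42763244e+00]
```

Run:
```python
from h import *
goto([565,75,340],[180,0,-178.4]); grip(0); 
o=get_obs(); im=get_image("wrist"); cv2.imwrite("pics/w1.png",im[:,:,::-1])
import json; json.dump({k:np.array(o[k]).tolist() for k in("tcp_pos","ee_rot")},open("w1.json","w"))
print(o["t"],o["tcp_pos"],o["ee_rot"],o["grip_width"])
for n in ["lever_knob","start_button_top","stop_button_top","marker_pen"]:
    print(n,[(round(d["score"],2),np.round(d["extent"],1).tolist()) for d in spot_in(n,"wrist")[:2]])
```

```text
3.8333 [564.99808272  74.95000329 340.0078355 ] [ 1.79999766e+02  4.99343092e-05 -1.78405375e+02] 0.10651548421977193
lever_knob [(0.76, [320.7, 206.0, 43.4, 59.2])]
start_button_top [(0.83, [198.4, 126.4, 21.0, 21.4])]
stop_button_top [(0.7, [153.9, 129.6, 25.5, 17.2])]
marker_pen [(0.82, [358.0, 155.9, 29.6, 110.8]), (0.59, [322.1, 206.5, 41.1, 61.6])]
```

View pics/w1.png

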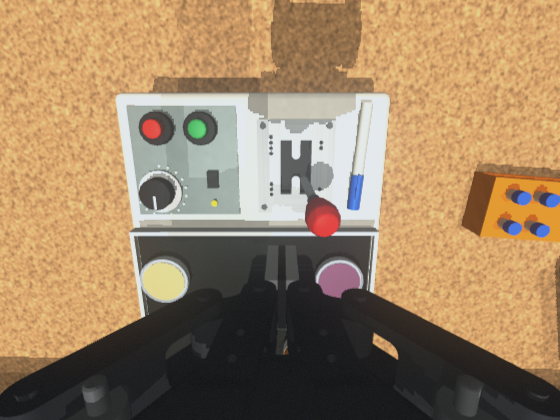

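Run:
```python
import cv2
a=cv2.imread("pics/w1.png")[85:240,235:375]
cv2.imwrite("pics/w1z.png",cv2.resize(a,None,fx=3.8,fy=3.8,interpolation=cv2.INTER_CUBIC))
```

```text
(no output)
```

View pics/w1z.png

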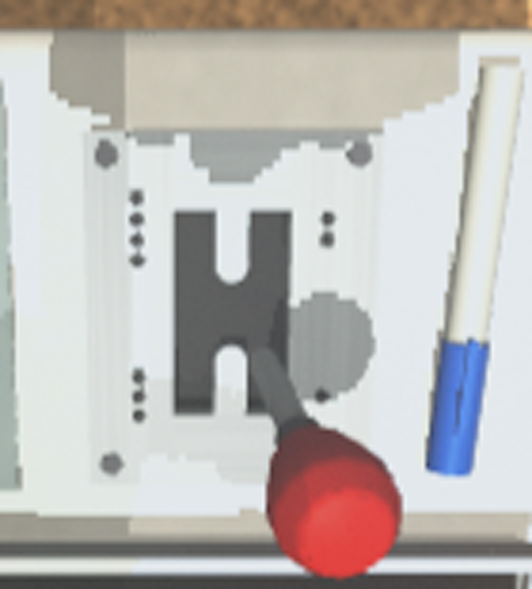

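Run:
```python
from h import *
import json
o=json.load(open("w1.json")); cam=wristcam(o)
z=lambda l:np.array(l)/3.8+[235,85]-0.37
H=np.array([[-32,-18,0],[-32,18,0],[32,-18,0]]); uvH=z([[174,211],[291.5,211],[174,414]])
im=cv2.imread("pics/w1.png")[:,:,::-1].astype(int)
# button caps: red/green blobs
def blob(m,x0,x1,y0,y1):
    yy,xx=np.nonzero(m[y0:y1,x0:x1]); return np.array([xx.mean()+x0,yy.mean()+y0]),len(xx)
r,g,b=im[...,0],im[...,1],im[...,2]
st,n1=blob((g>r+40)&(g>b+30),170,230,100,150); sp,n2=blob((r>g+80)&(r>b+80),130,185,100,150); print(st,n1,sp,n2)
B=np.array([[-150,-60,125],[-150,-110,125]])
def f(q): # shaker x,y,yaw, gx,gy
    G=S2W(q[:3],H+[q[3],q[4],117])
    return np.r_[(proj(cam,G)-uvH).ravel(),(proj(cam,S2W(q[:3],B))-[st,sp]).ravel()]
q=least_squares(f,[655,44,.03,-100,45]).x; print(q,np.round(f(q),1))
gw=S2W(q[:3],[[q[3],q[4],117]])[0]; print("gate",gw,"yaw",np.degrees(q[2]))
km,n=blob((r>g+80)&(r>b+80),295,350,180,245);print("knob blob",km,n)
for c in (-.105,-.12,-.135):
  for F in (.15,.2,.23,.265):
    L=lambda s:S2W(q[:3],[[q[3]+s*np.sin(F),q[4]-s*np.cos(F)*np.sin(c),15+s*np.cos(F)*np.cos(c)]])
    print(c,F,[np.round(proj(cam,L(s))[0],1).tolist() for s in (105,163,192,210)])
```

```text
[196.68275862 128.48275862] 290 [151.20422535 128.60915493] 284
[ 6.57783669e+02  4.20947407e+01  2.81784742e-02 -1.04935931e+02
  5.15498942e+01] [-0.1 -0.2  0.2 -0.2 -0.1  0.4 -0.3  0.1  0.3 -0.1]
gate [551.43699025  90.66762711 117.        ] yaw 1.6145076461322594
knob blob [323.4173028  221.01399491] 786
-0.105 0.15 [[304.6, 180.9], [314.3, 200.4], [320.5, 212.7], [324.9, 221.5]]
-0.105 0.2 [[304.4, 185.0], [313.8, 207.5], [319.7, 221.7], [323.9, 231.8]]
-0.105 0.23 [[304.2, 187.4], [313.5, 211.6], [319.2, 226.8], [323.3, 237.6]]
-0.105 0.265 [[304.0, 190.1], [313.0, 216.3], [318.6, 232.6], [322.6, 244.1]]
-0.12 0.15 [[305.9, 180.9], [316.6, 200.3], [323.4, 212.6], [328.3, 221.4]]
-0.12 0.2 [[305.6, 185.0], [316.1, 207.4], [322.6, 221.6], [327.3, 231.6]]
-0.12 0.23 [[305.5, 187.4], [315.7, 211.6], [322.1, 226.7], [326.6, 237.4]]
-0.12 0.265 [[305.3, 190.1], [315.2, 216.2], [321.4, 232.5], [325.8, 243.9]]
-0.135 0.15 [[307.2, 180.9], [318.9, 200.2], [326.4, 212.5], [331.7, 221.3]]
-0.135 0.2 [[306.9, 185.0], [318.3, 207.4], [325.5, 221.4], [330.6, 231.5]]
-0.135 0.23 [[306.7, 187.3], [317.9, 211.5], [324.9, 226.6], [329.9, 237.3]]
-0.135 0.265 [[306.5, 190.1], [317.4, 216.1], [324.2, 232.3], [329.0, 243.8]]
```

```bash
cat >> h.py <<'E'
G=np.array([551.44,90.67]); YAW=1.6145; RPY=[180,0,YAW-180]
c_,s_=np.cos(np.radians(YAW)),np.sin(np.radians(YAW))
def W(x,y,z): return [G[0]+c_*x-s_*y,G[1]+s_*x+c_*y,z]
def go(x,y,z,v=150): move_l(W(x,y,z),RPY,v)
def F(): 
    o=get_obs(); w=np.array(o["wrist_force"]); return np.round([c_*w[0]+s_*w[1],-s_*w[0]+c_*w[1],w[2]],1)
def snap(n):
    o=get_obs(); im=get_image("wrist"); cv2.imwrite(f"pics/{n}.png",im[:,:,::-1]); print(o["t"]); return wristcam(o)
E
python3 - <<'E'
from h import *
go(76,22.6,260,200); go(76,22.6,192,120); print(F())
for x in range(70,27,-6):
    go(x,22.6,192,50); print(x,F())
go(27.5,22.6,192,40); print(F()); print(get_obs()["tcp_pos"],W(27.5,22.6,192))
snap("w2")
E
```

```text
[-0.6 -0.2 -0.4]
70 [-0.1 -0.5  0.4]
64 [-0.4  0.   0.6]
58 [ 2.1 -0.1  0.4]
52 [1.4 0.6 1.5]
46 [ 1.7 -0.7  0.7]
40 [ 2.6 -0.1  1.4]
34 [ 2.2 -0.2  1.2]
28 [2.1 0.  0.9]
[ 1.4 -0.3  1.1]
[578.19592774 114.04512757 191.88724281] [np.float64(578.2923367337518), np.float64(114.03583000745334), 192]
7.875
```

View pics/w2.png

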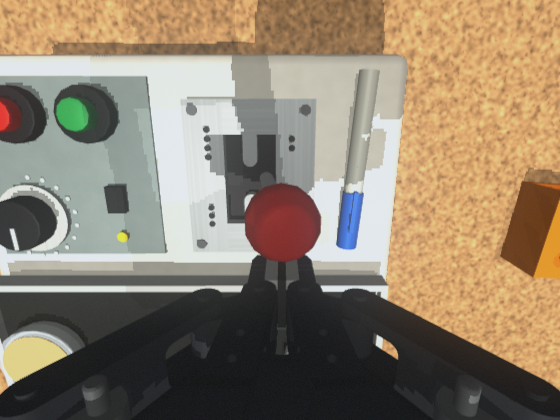

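Run:
```python
from h import *
cam=wristcam(get_obs())
im=cv2.imread("pics/w2.png").astype(int); m=(im[...,2]>im[...,1]+60)&(im[...,2]>im[...,0]+60); m[:,:220]=0;m[:170]=0
yy,xx=np.nonzero(m.astype(np.uint8)); print("blob",xx.mean(),yy.mean(),xx.min(),xx.max(),yy.min(),yy.max())
c=-.12
for f in(-.06,-.03,0,.03,.06):
    a=np.linspace(0,2*np.pi,60); pts=[]
    u=np.array([np.sin(f),-np.cos(f)*np.sin(c),np.cos(f)*np.cos(c)]); e1=np.cross(u,[0,1,0]);e1/=np.linalg.norm(e1);e2=np.cross(u,e1)
    for s,r in((188,16.5),(198,16.5),(204,13),(170,12)):
        P=s*u+r*(np.cos(a)[:,None]*e1+np.sin(a)[:,None]*e2); pts+=[W(p[0],p[1],15+p[2]) for p in P]
    q=proj(cam,pts); print(f,q.min(0).round(1),q.max(0).round(1))
print(get_obs()["t"])
```

```text
blob 348.4880926839734 231.09440034327397 246 559 183 278
-0.06 [244.7 155.1] [324.9 235.9]
-0.03 [245.2 168.4] [324.5 248.8]
0 [245.6 181.5] [324.  261.1]
0.03 [245.9 193.4] [323.5 272.8]
0.06 [246.3 203.4] [322.8 284.8]
7.925
```

Run:
```python
from h import *
go(40,22.6,192); go(40,22.6,262,200); go(0,70,262,200); go(0,70,194,120); print(F())
y=60
while y>=2:
    go(0,y,194,50); f=F(); print(y,f)
    if f[1]>7: break
    y-=6 if y>14 else 2
cam=snap("w3")
im=cv2.imread("pics/w3.png").astype(int); m=((im[...,2]>im[...,1]+60)&(im[...,2]>im[...,0]+60)).astype(np.uint8)
n,l,st,ce=cv2.connectedComponentsWithStats(m)
for i in range(1,n):
    if st[i,4]>400: print("blob",st[i],ce[i])
print(get_obs()["tcp_pos"],W(0,y,194))
f=0
for c in(.06,.09,.105,.12,.135):
    print(c,proj(cam,[W(s*np.sin(f),-s*np.cos(f)*np.sin(c),15+s*np.cos(c)*np.cos(f)) for s in(193,205)]).round(1).tolist())
```

```text
[-0.1 -0.5  0.6]
60 [-1.1  0.1 -0.8]
54 [-0.7  0.2  0.4]
48 [0.3 2.3 0.7]
42 [-0.4  1.7  2.3]
36 [-0.2  1.6  1. ]
30 [0.9 0.5 2. ]
24 [0.1 1.3 1.4]
18 [-0.1  1.3  1.4]
12 [-0.1  1.7  0.9]
10 [-0.4  1.4  1.3]
8 [-0.3  1.3  2.1]
6 [0.2 1.6 0.5]
4 [ 0.8  5.  -0.1]
2 [1.1 7.9 0.7]
13.5833
blob [ 17 142  33  32 803] [ 33.04109589 157.58281445]
blob [542 249  18  51 476] [553.41806723 281.90756303]
blob [ 184  254   65   44 1928] [217.39782158 275.42427386]
[551.18437854  94.87126561 193.90434742] [np.float64(551.383650776202), np.float64(92.6692060336487), 194]
0.06 [[248.7, 277.3], [244.2, 291.3]]
0.09 [[236.2, 276.8], [229.9, 290.7]]
0.105 [[230.1, 276.5], [222.8, 290.4]]
0.12 [[224.0, 276.2], [215.8, 290.0]]
0.135 [[217.9, 275.8], [208.9, 289.5]]
```

View pics/w3.png

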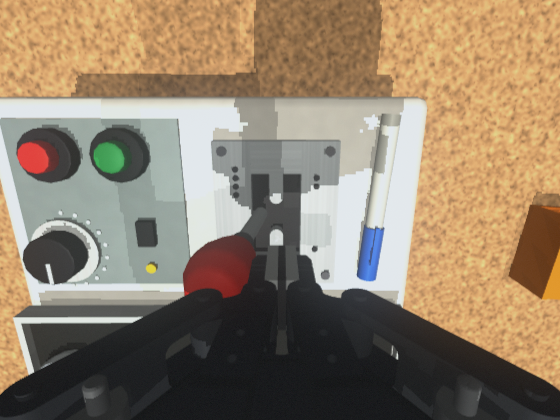

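Run:
```python
from h import *
go(0,20,194); go(0,20,262,200); go(-44,-23.5,262,200); go(-44,-23.5,192,120); print(F())
x=-32
while x<=34:
    go(x,-23.5,190,50); f=F(); print(x,f)
    if f[0]<-14: break
    x+=6 if x<10 else 2
print(get_obs()["tcp_pos"],W(x,-23.5,190),get_obs()["t"])
go(x-25,-23.5,190,100); print(F()); go(x-25,-23.5,300,200); go(15,20,340,200)
cam=snap("w4")
for f in(.2,.23,.25,.265):
    c=.12; print(f,proj(cam,[W(s*np.sin(f),-s*np.cos(f)*np.sin(c),15+s*np.cos(c)*np.cos(f)) for s in(106,163,193,205)]).round(1).tolist())
```

```text
[-0.2  0.5  0.5]
-32 [-0.4 -0.2  0.3]
-26 [-0.1 -0.4  0.7]
-20 [-1.8 -0.5  1.1]
-14 [-0.8  0.4 -0.2]
-8 [-1.  -0.3 -1.4]
-2 [-1.3  0.5 -0.5]
4 [-1.6  1.  -0.5]
10 [-1.4  0.7 -1.1]
12 [-2.3  0.3 -1.4]
14 [-1.5  0.6 -1.3]
16 [-2.6  0.6 -1.2]
18 [-2.5  0.6 -1.2]
20 [-2.8  0.1 -1.1]
22 [-2.   0.5 -1.9]
24 [-5.6 -0.4  0. ]
26 [-9.2 -0.6  2. ]
28 [-12.3  -0.6   4.6]
30 [-16.3  -1.    7.9]
[576.42219764  67.84932317 189.42928864] [np.float64(582.0901938843575), np.float64(68.0245674615984), 190] 20.3417
[ 0.6 -0.1 -0.7]
21.8917
0.2 [[254.8, 184.8], [244.1, 206.8], [237.0, 221.4], [233.7, 228.1]]
0.23 [[255.0, 187.2], [244.5, 211.0], [237.5, 226.7], [234.4, 233.7]]
0.25 [[255.1, 188.8], [244.7, 213.7], [237.9, 230.0], [234.8, 237.4]]
0.265 [[255.2, 190.0], [244.9, 215.7], [238.2, 232.5], [235.2, 240.1]]
```

View pics/w4.png

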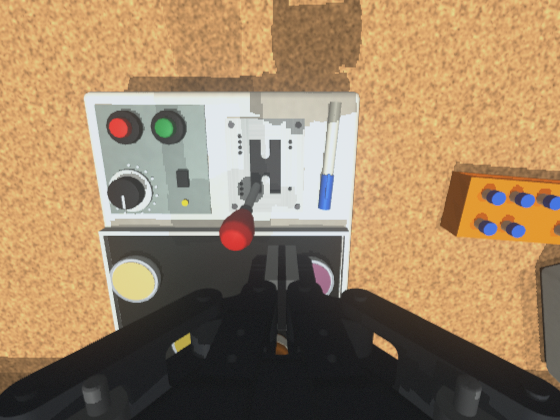

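The picture shows the knob at about (237, 234) and the shaft at the far end of the right-hand slot. That fits a tilt of about 0.26, and the lever stopped hard where I had calculated the far end to be. The dishes, pen and buttons look untouched, and the gripper is clear.

```bash
python3 -c "
from station import *
print(sign_off())"
```

```text
the job is handed in; nothing more can be done
None
```

The lever is in third: I pushed it with closed fingers to neutral, across to the right-hand slot and forward to the far-end stop, then backed the arm clear and handed the job in at about 22 s.

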